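# Clip the nutmeg grater plate onto its catch box

### The arm

A 7-joint arm with a two-finger parallel gripper is mounted at the origin on the work surface. World frame = base frame: x ahead of the robot, y to its left, z up, the work surface at z = 0. Lengths are in m, angles in degrees, forces in N, time in s.
With the tool pointing down it reaches from about 0.425 to 0.875 m from the base axis. Payload 4.7 kg.
Tool frame: the origin (TCP) lies between the finger pads; the fingertips stand env.finger_overhang ahead of it and the grasp point (between the pads) lies 5 mm behind it (env.finger_overhang is the distance from the TCP to the fingertips, in m); z points along the fingers, y is the line along which they close (so a half turn about z gives the same grasp; the last joint's range is limited). The gripper opens to 87 mm and grips with 3 to 60 N. Pads are 19 mm wide; open, the fingers measure 117 mm over their backs; the gripper's body (75 mm by 190 mm) begins 51 mm behind the grasp point.
Start: joints at [-62.905, 18.392, -4.016, 83.108, 1.295, 78.541, -3.26], TCP at [0.288, 0.583, 0.237] pointing down, gripper open.
Joint ranges: [-163.93, 163.93], [-17.29, 119.83], [-79.2, 71.16], [3.27, 140.29], [-89.18, 269.18], [5.43, 117.66], [-154.24, 154.24]. Speed limits (degrees/s): [147.25, 147.25, 180, 180, 180, 180, 180].

### API

Orientations are given as [roll, pitch, yaw] about the fixed x, y, z axes, in that order (R = Rz(yaw) Ry(pitch) Rx(roll)).
In Python, from cell import telemetry, eyes, env, models gives the robot as it stands. The module is installed in compiled form; this text tells all that it offers.
- The arm moves only by the tool drive_tool, never from a script. Its arguments are lists of equal length, an entry for each row: "angular": the turn, a rotation vector about the tool's x, y, z in rad, a list of three; "delta_pos": the shift along the tool's x, y, z in cm, a list of three; "gripper": the finger opening in cm, from 0 to 8.7. A call has 1 to 20 rows; each row shifts and turns the commanded pose from where the row before left it, along the tool's axes as they then stand; what a row does not reach is not made up. A row lasts 1/10 s, in which the tool goes at most 50 mm and 8.59 degrees, less where a joint would pass 70% of its speed; a pose out of reach is approached as far as the arm can. A call with a gripper value outside its range is refused whole. The fingers move at their own pace and stop on an object; "squeeze" is the grip in N (left out, the last holds). Time passes only in rows, so rows that do not move let the fingers close. It gives the time, the measured TCP pose, the force, the opening and the grip force at its end, in the units of the state.
- telemetry.get_obs(): the state, without advancing time (a new reading comes with each control period).
- eyes.read_camera(name): name is "scene" or "top" or "wrist"; returns a dict with "pixels" (420x560x3 uint8, red, green, blue), "mtx" (3x3 intrinsics, pixels), "origin" and "orientation" of the camera in the world. Camera axes: x right, y down, z forward; pixel columns grow to the right and rows downward; lengths in m; the calibration is good to about 2 mm. A picture is of the moment at which its call begins. There is no depth.
- env.sign_off(): hands the job in; it is judged then, once.
Trained networks look in a picture, given as the dict that the camera call returned (one of the last four; its "shot" number tells which), for a name from the list of things; names that differ only in an ending like _2 or _b are one class to them, and where a whole thing is asked for, a point or a joint stands for the part that bears it (a point fixed in the world has none). Each returns a list of dicts, best first, with "p" (0 to 1); they miss things now and then, are a little off and sometimes report something else, mostly with a low value. They report only what shows in the picture. A call takes as long as a camera call. They do not tell look-alikes from the thing itself.
- models.search_frame(picture, target): "centre" ([column, row] in pixels, amid what is visible of it).
- models.cut_out(picture, target): "pixels" (420x560 bool, what is visible of it) and "centre" ([column, row] in pixels, amid what is visible of it).
The state is a dict: "time_s": time; "qpos": joint angles; "joint_velocities": joint speeds; "effort": joint torques, N m; "tool_pos": TCP position; "tool_rot": TCP orientation; "force": force on the tool from outside, world axes, zero at the start; "wrist_torque": the same for the moment, N m; "grip_width": finger opening in m; "grasp_force": force on a finger pad.
Only numpy, scipy, OpenCV 4.12 (cv2) and the standard library are available. Lean on these libraries where they do the work, as an engineer would, in place of code of your own. Each camera call takes 0.05 s, during which the arm holds its last target. There are 200 camera calls.

### The job

Take the steel grater plate by its bamboo grip and slide its two ears down into the spring-clip slots of the steel catch box, pressing gently (no harder than about 20 N) until it is fully home and flat in the box; then let go. Guide and press it in with the gripper, do not drop it in, and leave the jars, the measuring cup and the pepper mill where they are.

Things in the scene. Friction and masses are not known exactly. Their poses are not given: they have to be found in the camera images.
- grater: Loose flat stainless grater plate, about 0.18 kg, 66 mm (x) by 116 mm (y) by 5 mm thick; origin at the centre of its underside, z up. Ears stick out at +y and -y, a bamboo grip bar stands on top. The same after half a turn. It starts flat in the rest tray, underside 8 mm above the table.
- grip (a point): Top centre of the plate's bamboo grip bar, 35 mm above the plate's underside. The bar is 14 mm thick (plate x), 60 mm long (plate y) and 30 mm tall, standing on the plate's top; pinch it across plate x from above.
- ear (a point): Lower outer end of the plate's +y ear, level with its underside. Both ears (+y and -y) are 14 mm wide (x), reach from 58 to 73 mm from the plate's middle and are 10 mm tall, undersides level with the plate's.
- cradle: Fixed black silicone tray, 130 mm (x) by 200 mm (y), base 8 mm thick, rib 18 mm high round its pocket; origin at the centre of its underside on the table, z up. In it stands the open steel catch box, 70 mm (x) by 160 mm (y), square with the tray and centred in y, but with play: anywhere from 11 mm toward -x to 11 mm toward +x of the middle, different each time and not in any reading.
- seat (a point): Point on the tray's middle axis (not the box's own) at the seat height, 42 mm above the tray's underside: there the plate's underside lies when it is fully home, on a hard stop. The box stands on soft silicone feet: it gives about 1 mm downward per 8 N and comes back up. It takes about 15 N of sideways force to shift it in its pocket.
- slot_left (a point): Where the +y slot's top would be if the box stood in the middle: it is really up to 11 mm away along tray x, with the box. Slot: 17 mm wide (x), open at the top, from 60 to 77 mm from the middle (y), closed at the outer end, between two aluminium cheeks 13 mm thick, whose tops lie here, 66 mm above the tray's underside; the plate outside the slots rests on them.
- slot_right (a point): The same for the -y slot, shifted together with the +y slot by the same unknown amount along tray x.
- rolls (a point): Height of the spring-loaded brass rolls in the slots, 54 mm above the tray's underside (shown for +y, box in the middle). Two rolls per slot, 4 mm in radius, axis along y, 12 mm apart, yield sideways to the 14 mm ear: pushing both ears past takes roughly 5 to 15 N downward all told; when the plate is home the rolls close in over the ears' tops.
- rest: Fixed black silicone tray where the plate starts, 130 mm (x) by 200 mm (y), base 8 mm thick, with a low rib (14 mm high) round its 92 by 166 mm pocket; origin at the centre of its underside, z up.
- jar_a: Stubby glass jar with bamboo lid, 60 mm across, 66 mm tall, in a pocket of the back tray; origin at the centre of its underside. Leave it alone.
- jar_b: A second jar like jar_a. Leave it alone.
- cup: Clear acrylic measuring cup, 62 mm across, 70 mm tall, in a pocket of the back tray; origin at the centre of its underside. Leave it alone.
- mill: Stainless pepper mill with brass tip lying along y in the back tray, 48 mm across, 143 mm long; origin on its underside near its middle. Leave it alone.
There are look-alikes about, which are no part of the job. What is shaped like the grater but pink or red is not meant.

How it is judged:
By the outcome, as a careful person would: the job done as asked, in the order asked, and still so for the second after the job is handed in, with the robot touching nothing.
It also fails if it takes over 72 s, if anything falls off the work surface, if the arm or the gripper's body presses on something with over 40 N, if the wrist force passes 120 N, or if a joint passes its speed limit or range.

## Working session

There is one attempt and no reset: what is moved stays moved. The work goes in short steps, Python scripts to look and compute and a tool call to move; the robot and the scene stay as the last step left them, time stands still between calls to the robot, and variables do not carry over. Pictures are saved under pics/ and viewed, at most 10 in all, crops included, and the job is handed in when it is done.

Besides the shell and the picture viewer there is one more tool, called after "Call:" by a JSON object that holds its "op" and its "data", one argument or row to a line. drive_tool: Moves the arm, as the interface text tells. Its arguments: {"type":"object","properties":{"angular":{"type":"array","items":{"type":"array","items":{"type":"number"}}},"delta_pos":{"type":"array","items":{"type":"array","items":{"type":"number"}}},"gripper":{"type":"array","items":{"type":"number"}},"squeeze":{"type":"number"}},"required":["angular","delta_pos","gripper"]}

```bash
mkdir -p pics
cat > h.py <<'E'
import numpy as np, cv2
from scipy.spatial.transform import Rotation as R
from cell import telemetry, eyes, env, models
def cam(n,save=None):
    p=eyes.read_camera(n)
    if save: cv2.imwrite('pics/'+save,p['pixels'][:,:,::-1])
    return p
def rot(o):
    o=np.array(o,float)
    return o if o.shape==(3,3) else (R.from_euler('xyz',o,degrees=True).as_matrix() if o.size==3 else R.from_quat(o).as_matrix())
def ray(p,px,z):
    d=rot(p['orientation'])@np.linalg.inv(p['mtx'])@np.array([px[0],px[1],1.]); o=np.array(p['origin'])
    return o+d*(z-o[2])/d[2]
def proj(p,X):
    c=rot(p['orientation']).T@(np.array(X)-np.array(p['origin'])); c=p['mtx']@c; return c[:2]/c[2]
E
python3 - <<'E'
from h import *
a=cam('top','top0.png'); b=cam('scene','scene0.png')
cv2.imwrite('pics/both0.png',np.hstack([cv2.resize(x['pixels'][:,:,::-1],(400,300)) for x in (a,b)]))
print(env.finger_overhang, telemetry.get_obs())
for p in (a,b):
    print(p['origin'],p['orientation'],p['mtx'])
    for t in ('grater','cradle','rest'):
        print(t,[(np.round(r['centre']),round(r['p'],2),np.round(ray(p,r['centre'],.02),3)) for r in models.search_frame(p,t)])
E
```

```text
0.014 {'time_s': 0.1, 'qpos': array([-62.90510455,  18.43533926,  -4.01687336,  83.16428276,
         1.29426418,  78.54027224,  -3.25974401]), 'joint_velocities': array([ 0.01608077, -0.03655546,  0.05184886, -0.14842785,  0.02369465,
       -0.15505843, -0.0119355 ]), 'effort': array([-2.68179538e-04, -4.92566693e+01, -4.05753488e-01, -3.13397777e+01,
       -6.40725810e-02,  3.95909068e-02,  6.46111243e-05]), 'tool_pos': array([0.28769491, 0.58237477, 0.23559686]), 'tool_rot': array([-1.79905296e+02,  4.08640512e-03,  1.53716005e+02]), 'force': array([ 0.51813511, -0.19719224, -0.92291774]), 'wrist_torque': array([-0.02711396, -0.01262445,  0.00739932]), 'grasp_force': 0.0, 'grip_width': 0.08697156703200785}
[ 0.34904265 -0.14292607  1.25360323] [-174.11957914    0.74021119  -91.42695749] [[470.0093659    0.         272.14594473]
 [  0.         470.0093659  215.47717196]
 [  0.           0.           1.        ]]
grater [(array([346., 335.]), 0.92, array([ 0.163, -0.311,  0.02 ])), (array([440., 208.]), 0.73, array([ 0.486, -0.572,  0.02 ])), (array([282., 187.]), 0.58, array([ 0.553, -0.157,  0.02 ]))]
cradle [(array([274., 200.]), 0.75, array([ 0.516, -0.135,  0.02 ])), (array([152., 193.]), 0.72, array([0.545, 0.189, 0.02 ]))]
rest [(array([274., 200.]), 0.56, array([ 0.517, -0.137,  0.02 ]))]
[ 1.25620525 -0.07454889  0.84205421] [-1.34251818e+02 -9.13784259e-02  9.45878023e+01] [[394.87022471   0.         278.28931878]
 [  0.         394.87022471 211.11712622]
 [  0.           0.           1.        ]]
grater [(array([236., 162.]), 0.9, array([ 0.184, -0.304,  0.02 ])), (array([273., 248.]), 0.86, array([ 0.561, -0.144,  0.02 ])), (array([124., 227.]), 0.81, array([ 0.515, -0.577,  0.02 ]))]
cradle [(array([396., 259.]), 0.96, array([0.57 , 0.185, 0.02 ]))]
rest [(array([267., 259.]), 0.81, array([ 0.6  , -0.156,  0.02 ]))]
```

View pics/top0.png

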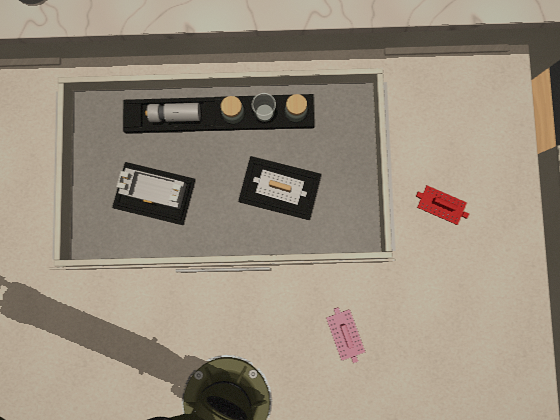

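View pics/scene0.png

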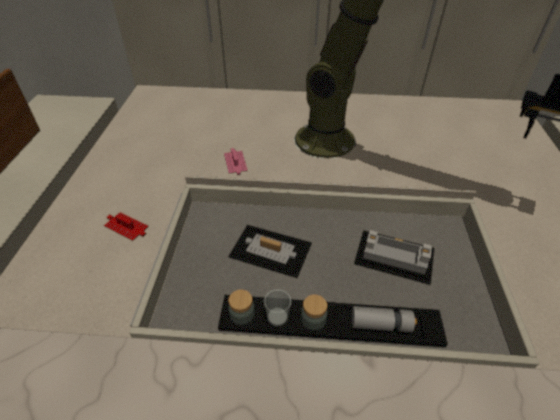

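The grater look-alikes in the top view are pink at (346,335), red at (440,208) and bare steel with a bamboo bar at (280,186). The steel one, lying in the black rest tray, fits the description. The cradle with the catch box is at (154,193). I'll confirm this in one crop and measure the yaws.

Run:
```python
from h import *
p=cam('top'); im=p['pixels']
cv2.imwrite('pics/crop1.png',cv2.resize(im[140:240,100:340,::-1],None,fx=3.3,fy=3.3,interpolation=cv2.INTER_CUBIC))
m=(im.max(2)<50).astype(np.uint8)
for (x0,x1,y0,y1),n in (((232,330,148,228),'rest'),((105,205,155,232),'cradle')):
    mm=np.zeros_like(m); mm[y0:y1,x0:x1]=m[y0:y1,x0:x1]
    mm=cv2.morphologyEx(mm,cv2.MORPH_OPEN,np.ones((2,2)))
    pts=np.argwhere(mm)[:,::-1]; w=np.array([ray(p,q,.016)[:2] for q in pts],np.float32)
    r=cv2.minAreaRect(w*1000); print(n,r)
b=models.cut_out(p,'grater')
for r in b:
    pts=np.argwhere(r['pixels'])[:,::-1]; w=np.array([ray(p,q,.013)[:2] for q in pts],np.float32)
    print('gr',r['p'],cv2.minAreaRect(w*1000))
# bamboo bar
hsv=cv2.cvtColor(im,cv2.COLOR_RGB2HSV); q=(hsv[...,1]>70)&(hsv[...,2]>90); q[:165]=0;q[205:]=0;q[:,:250]=0;q[:,310:]=0
pts=np.argwhere(q)[:,::-1]; w=np.array([ray(p,c,.043)[:2] for c in pts],np.float32); print(len(pts),cv2.minAreaRect(w*1000),w.mean(0))
```

```text
rest ((548.4716796875, -153.49261474609375), (195.17733764648438, 128.2362518310547), 74.15394592285156)
cradle ((542.6659545898438, 182.1327362060547), (196.6865234375, 128.15274047851562), 74.785400390625)
gr 0.74 ((553.8291625976562, -152.62750244140625), (144.63534545898438, 66.36590576171875), 72.39110565185547)
gr 0.73 ((162.720703125, -311.815185546875), (142.49749755859375, 66.22212982177734), 18.262643814086914)
gr 0.7 ((495.1965026855469, -581.2562866210938), (144.72474670410156, 68.21385955810547), 66.22408294677734)
gr 0.4 ((775.7417602539062, -113.95297241210938), (62.65265655517578, 75.62285614013672), 88.3414535522461)
110 ((553.5484008789062, -151.96273803710938), (57.735687255859375, 12.871976852416992), 71.54666900634766) [ 0.5536317  -0.15178053]
```

View pics/crop1.png

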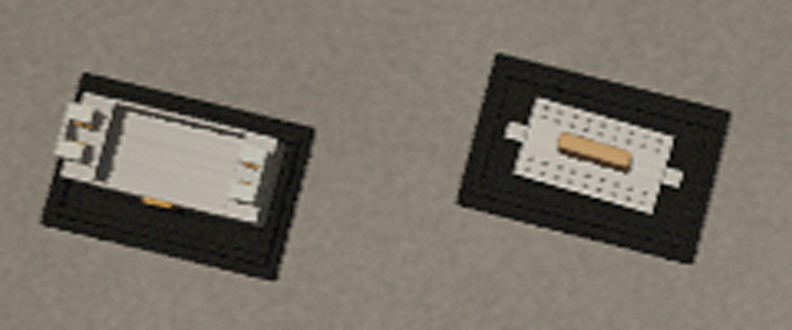

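The crop confirms it: the steel plate with the bamboo bar is in the rest tray, long axis at about 72°. The box sits toward the far side of the cradle. I'll turn the tool to 72° yaw and stop above the cradle on the way for a wrist look.

Call:
{"op": "drive_tool", "data": {
  "angular": [
    [0,0,0.1427],
    [0,0,0.1427],
    [0,0,0.1427],
    [0,0,0.1427],
    [0,0,0.1427],
    [0,0,0.1427],
    [0,0,0.1427],
    [0,0,0.1427],
    [0,0,0.1427],
    [0,0,0.1427],
    [0,0,0],
    [0,0,0],
    [0,0,0],
    [0,0,0],
    [0,0,0],
    [0,0,0],
    [0,0,0],
    [0,0,0],
    [0,0,0],
    [0,0,0]
  ],
  "delta_pos": [
    [0,0,0],
    [0,0,0],
    [0,0,0],
    [0,0,0],
    [0,0,0],
    [0,0,0],
    [0,0,0],
    [0,0,0],
    [0,0,0],
    [0,0,0],
    [-3,3.7,0],
    [-3,3.7,0],
    [-3,3.7,0],
    [-3,3.7,0],
    [-3,3.7,0],
    [-3,3.7,0],
    [-3,3.7,0],
    [-3,3.7,0],
    [-3,3.7,0],
    [-3,3.6,0]
  ],
  "gripper": [8.7,8.7,8.7,8.7,8.7,8.7,8.7,8.7,8.7,8.7,8.7,8.7,8.7,8.7,8.7,8.7,8.7,8.7,8.7,8.7],
  "squeeze": 25
}}

```text
time_s: 2.5
tool_pos: [0.5467, 0.1815, 0.237]
tool_rot: [180.0, -0.1, 72.0]
force: [0.7, -0.4, 0.1]
grip_width: 0.0871
grasp_force: 0.0
```

Run:
```python
from h import *
cam('wrist');cam('wrist');cam('wrist')
p=cam('wrist','w1.png'); s=telemetry.get_obs(); print(s['time_s'],s['tool_pos'],s['tool_rot'],s['force']); print(p['origin'],p['orientation'],p['mtx'])
np.save('w1.npy',p,allow_pickle=True)
for t in ('cradle','slot_left','seat'): print(t,[(np.round(r['centre']),round(r['p'],2)) for r in models.search_frame(p,t)])
```

```text
2.7 [0.54631469 0.18196238 0.23672749] [ 1.79996692e+02 -2.50056163e-02  7.17657874e+01] [-0.03149264  0.94144718  0.74921098]
[0.5690665  0.24436398 0.38563815] [ 1.65551155e+02 -8.76883572e-02 -1.84651964e+01] [[296.74737518   0.         278.45417785]
 [  0.         296.74737518 210.77377127]
 [  0.           0.           1.        ]]
cradle [(array([276., 178.]), 0.82)]
slot_left [(array([278., 177.]), 0.83)]
seat [(array([275., 173.]), 0.85)]
```

View pics/w1.png

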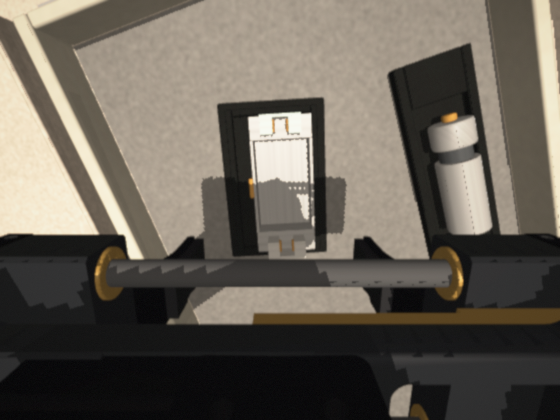

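The wrist view shows the cradle upright at columns 220–325. The box lies to its right, with the far (+y) slot at about (280,125) and the near slot at about (287,243). I'll zoom in to pin the slot edges and the tray edges.

Run:
```python
from h import *
p=np.load('w1.npy',allow_pickle=True).item(); im=p['pixels']
a=cv2.resize(im[95:145,215:335,::-1],None,fx=6,fy=6,interpolation=cv2.INTER_NEAREST)
b=cv2.resize(im[220:260,215:335,::-1],None,fx=6,fy=6,interpolation=cv2.INTER_NEAREST)
b=np.clip(b.astype(int)*1.5,0,255).astype(np.uint8)
o=np.vstack([a,b])
for c in range(215,335,10):
    cv2.line(o,((c-215)*6,0),((c-215)*6,6),(0,0,255),1); cv2.putText(o,str(c),((c-215)*6,16),0,.35,(0,0,255),1)
for r in list(range(95,145,10)): cv2.putText(o,str(r),(0,(r-95)*6+4),0,.35,(0,0,255),1)
for r in list(range(220,260,10)): cv2.putText(o,str(r),(0,300+(r-220)*6+4),0,.35,(0,0,255),1)
cv2.imwrite('pics/w1z.png',o)
# cradle tray in wrist pic: corners on dark mask
for r in (150,165,): 
    g=im[r].max(1); d=np.where(g[200:345]<50)[0]+200; print(r,d.min(),d.max(),[np.round(ray(p,(c,r),.018),4) for c in (d.min()-.5,d.max()+.5)])
for r in (115,135,150,165): print(r,[int(v) for v in im[r,215:335].max(1)][::1])
```

```text
150 223 323 [array([0.4993, 0.2482, 0.018 ]), array([0.6157, 0.2093, 0.018 ])]
165 224 323 [array([0.4939, 0.2309, 0.018 ]), array([0.6106, 0.1919, 0.018 ])]
115 [181, 176, 151, 86, 41, 38, 40, 39, 38, 37, 38, 38, 39, 41, 39, 34, 27, 28, 34, 34, 32, 32, 32, 31, 26, 26, 27, 28, 27, 27, 26, 24, 26, 30, 38, 43, 46, 46, 49, 59, 67, 74, 89, 149, 221, 232, 234, 238, 239, 239, 242, 245, 247, 247, 247, 247, 247, 245, 245, 245, 244, 243, 243, 243, 244, 243, 243, 244, 244, 244, 244, 244, 245, 247, 249, 248, 246, 248, 249, 249, 249, 249, 249, 249, 249, 247, 246, 246, 246, 246, 246, 246, 246, 247, 246, 235, 143, 53, 39, 41, 40, 37, 39, 40, 39, 39, 40, 38, 63, 116, 165, 179, 183, 186, 188, 187, 184, 179, 177, 178]
135 [177, 179, 180, 179, 160, 92, 42, 40, 39, 40, 40, 39, 36, 38, 39, 39, 39, 34, 27, 32, 38, 41, 39, 38, 41, 41, 42, 41, 40, 41, 41, 39, 38, 65, 156, 236, 246, 246, 246, 246, 246, 246, 246, 246, 239, 207, 193, 196, 191, 173, 166, 178, 186, 200, 225, 220, 179, 195, 237, 245, 246, 247, 247, 247, 247, 247, 247, 247, 247, 246, 247, 244, 233, 233, 242, 241, 231, 227, 232, 241, 243, 240, 230
[... 604 characters left out ...]
6, 233, 153, 105, 168, 233, 232, 168, 82, 44, 40, 40, 36, 41, 41, 40, 41, 40, 43, 80, 139, 173, 181, 178, 174, 174, 178, 183, 185, 184]
165 [180, 179, 179, 177, 178, 178, 176, 159, 97, 47, 41, 40, 39, 40, 38, 38, 39, 40, 41, 39, 32, 23, 27, 39, 41, 41, 40, 40, 40, 40, 40, 40, 40, 40, 42, 63, 146, 228, 231, 180, 134, 188, 237, 243, 243, 242, 243, 243, 244, 244, 243, 243, 243, 242, 242, 242, 243, 243, 242, 241, 242, 243, 244, 245, 245, 244, 243, 243, 243, 244, 244, 244, 243, 243, 242, 241, 240, 241, 243, 244, 244, 244, 243, 245, 245, 244, 241, 242, 243, 245, 244, 233, 162, 97, 131, 209, 236, 224, 130, 48, 39, 41, 37, 37, 39, 40, 39, 40, 41, 63, 117, 165, 176, 177, 176, 174, 171, 171, 171, 170]
```

View pics/w1z.png

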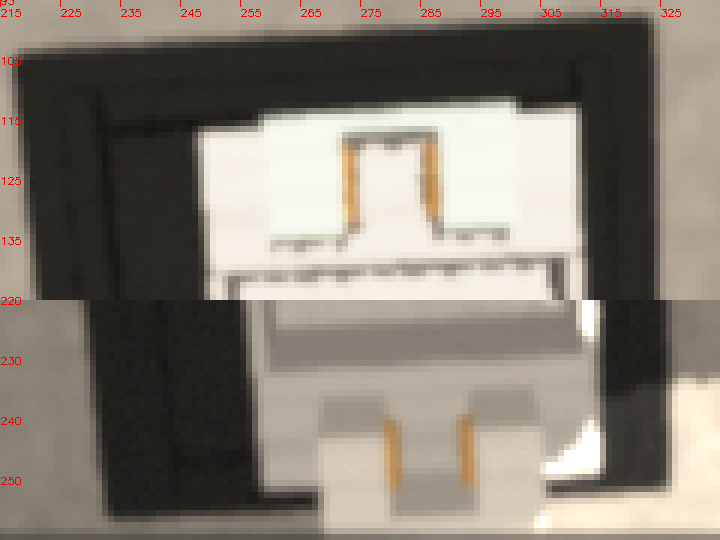

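Run:
```python
from h import *
p=np.load('w1.npy',allow_pickle=True).item()
z=.066
P=lambda c,r,z=.066: ray(p,(c,r),z)[:2]*1000
A=P(280,123);B=P(286.7,250); d=A-B; print(A,B,np.linalg.norm(d),'yaw',np.degrees(np.arctan2(d[1],d[0])))
i1=P(280.3,134.5); i2=P(286.5,242); print('inner',np.linalg.norm(i1-i2),'mid',(i1+i2)/2)
o1=P(279.8,112.2); print('outer to inner',np.linalg.norm(o1-i1))
print('block w',np.linalg.norm(P(258.7,123)-P(301.2,122)),np.linalg.norm(P(268.3,250)-P(305,249)), 'slot w',np.linalg.norm(P(272.2,120)-P(288,119)))
# left tray edge, z .018 outer
L=[P(c,r,.018) for c,r in ((218.7,110),(221,135),(222.8,150),(223.4,165))]; v=L[3]-L[0]; print('L yaw',np.degrees(np.arctan2(-v[1],-v[0])))
T=[P(219,104,.018),P(322.5,98,.018)]; v=T[1]-T[0]; print('top edge dir',np.degrees(np.arctan2(v[1],v[0])),np.linalg.norm(v))
```

```text
[574.63198194 254.44219646] [537.67579786 118.83172768] 140.5558920322306 yaw 74.7560853498468
inner 119.26508639484499 mid [555.89439788 185.81020658]
outer to inner 22.13667584667721
block w 43.918906444897225 42.255219790654664 slot w 16.3129504420301
L yaw 73.81041499710408
top edge dir -15.328841474793894 121.10663342260804
```

Call:
{"op": "drive_tool", "data": {
  "angular": [
    [0,0,0],
    [0,0,0],
    [0,0,0],
    [0,0,0],
    [0,0,0],
    [0,0,0],
    [0,0,0],
    [0,0,0],
    [0,0,0]
  ],
  "delta_pos": [
    [-3.94,1.39,0],
    [-3.94,1.39,0],
    [-3.94,1.39,0],
    [-3.94,1.39,0],
    [-3.94,1.39,0],
    [-3.94,1.39,0],
    [-3.94,1.39,0],
    [-3.94,1.39,2],
    [0,0,3]
  ],
  "gripper": [8.7,8.7,8.7,8.7,8.7,8.7,8.7,8.7,8.7]
}}

```text
time_s: 3.75
tool_pos: [0.5544, -0.1574, 0.1883]
tool_rot: [179.6, 0.1, 71.6]
force: [0.2, -0.5, -0.9]
grip_width: 0.0871
grasp_force: 0.0
```

Run:
```python
from h import *
cam('wrist');cam('wrist');cam('wrist')
p=cam('wrist'); s=telemetry.get_obs(); print(s['time_s'],s['tool_pos'],s['tool_rot']); im=p['pixels']
np.save('w2.npy',p,allow_pickle=True)
hsv=cv2.cvtColor(im,cv2.COLOR_RGB2HSV)
print(proj(p,(.5535,-.152,.043)))
cr=cv2.resize(im[60:270,180:380,::-1],None,fx=2.8,fy=2.8); cv2.imwrite('pics/w2.png',cr)
r=models.cut_out(p,'grater')
for b in r[:1]:
    w=np.array([ray(p,q,.013)[:2] for q in np.argwhere(b['pixels'])[:,::-1]],np.float32); print(b['p'],cv2.minAreaRect(w*1000))
q=(hsv[...,1]>70)&(hsv[...,2]>90)&(hsv[...,0]<30)
n,l,st,ce=cv2.connectedComponentsWithStats(q.astype(np.uint8))
for i in range(1,n):
    if st[i,4]>80:
        w=np.array([ray(p,c,.043)[:2] for c in np.argwhere(l==i)[:,::-1]],np.float32); print(st[i],cv2.minAreaRect(w*1000))
```

```text
3.95 [ 0.5541563  -0.14842792  0.18651079] [-1.79923979e+02 -4.19064037e-02  7.21489295e+01]
[280.80609356 208.12584593]
0.84 ((553.970703125, -148.31753540039062), (141.7042236328125, 65.99848175048828), 72.1343994140625)
[ 445    0   76   32 1802] ((769.5923461914062, -41.73240280151367), (23.6378116607666, 63.98817443847656), 72.0214614868164)
[ 477  165   71   59 3345] ((776.4627075195312, -209.268310546875), (58.69160079956055, 70.5055923461914), 72.13882446289062)
[273 175  15  60 779] ((553.747314453125, -148.94393920898438), (61.04145812988281, 13.863760948181152), 72.5250244140625)
[ 95 247  30  53 779] ((355.4933166503906, -164.5111846923828), (63.67817687988281, 28.954214096069336), 59.712867736816406)
[433 247  31  53 797] ((701.8807373046875, -275.60546875), (62.6961669921875, 30.23513412475586), 82.93689727783203)
[ 252  309  308   15 3703] ((647.5526123046875, -311.9482116699219), (17.647964477539062, 341.3640441894531), 72.2859115600586)
[412 405  16  15 130] ((635.0045776367188, -450.3766174316406), (12.617056846618652, 27.301671981811523), 24.839872360229492)
```

View pics/w2.png

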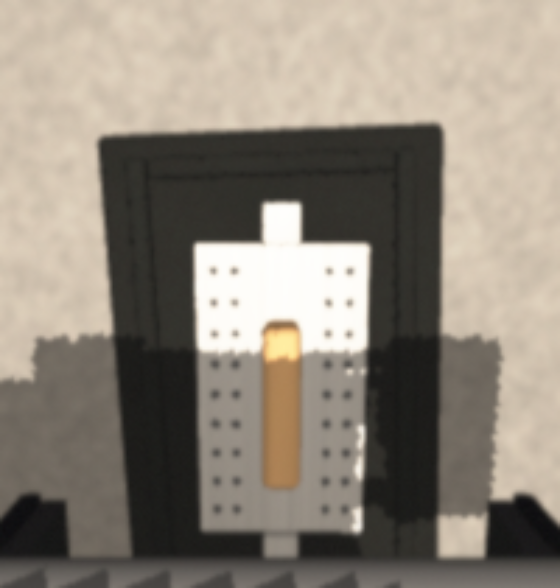

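The plate is centred under the tool: bar at (0.5537, -0.149), 14 × 61 mm, yaw 72.5°, which matches the given sizes. I'll descend and pinch it.

Call:
{"op": "drive_tool", "data": {
  "angular": [
    [0,0,0],
    [0,0,0],
    [0,0,0],
    [0,0,0],
    [0,0,0],
    [0,0,0],
    [0,0,0],
    [0,0,0],
    [0,0,0],
    [0,0,0],
    [0,0,0],
    [0,0,0]
  ],
  "delta_pos": [
    [0,0,2],
    [0,0,2.5],
    [0,0,2.5],
    [0,0,2.5],
    [0,0,2.5],
    [0,0,1.5],
    [0,0,1],
    [0,0,0.6],
    [0,0,0.4],
    [0,0,0],
    [0,0,0],
    [0,0,0]
  ],
  "gripper": [4,4,4,4,4,4,4,4,4,4,4,4]
}}

```text
time_s: 5.2
tool_pos: [0.5544, -0.1511, 0.0323]
tool_rot: [179.9, -0.0, 71.9]
force: [-0.1, 0.2, 0.4]
grip_width: 0.04
grasp_force: 0.0
```

Call:
{"op": "drive_tool", "data": {
  "angular": [
    [0,0,0],
    [0,0,0],
    [0,0,0],
    [0,0,0],
    [0,0,0],
    [0,0,0],
    [0,0,0],
    [0,0,0]
  ],
  "delta_pos": [
    [0,0,0],
    [0,0,0],
    [0,0,0],
    [0,0,0],
    [0,0,0],
    [0,0,0],
    [0,0,0],
    [0,0,0]
  ],
  "gripper": [0.5,0.5,0.5,0.5,0.5,0.5,0.5,0.5],
  "squeeze": 40
}}

```text
time_s: 6.0
tool_pos: [0.5538, -0.1509, 0.0316]
tool_rot: [-180.0, -0.0, 72.0]
force: [-0.6, 0.3, 1.2]
grip_width: 0.0135
grasp_force: 40.0
```

Call:
{"op": "drive_tool", "data": {
  "angular": [
    [0,0,0],
    [0,0,0],
    [0,0,0],
    [0,0,0],
    [0,0,0],
    [0,0,0],
    [0,0,0],
    [0,0,0],
    [0,0,0],
    [0,0,0],
    [0,0,0],
    [0,0,0],
    [0,0,0],
    [0,0,-0.0235],
    [0,0,-0.0235],
    [0,0,0],
    [0,0,0]
  ],
  "delta_pos": [
    [0,0,-1],
    [0,0,-2.5],
    [0,0,-3],
    [0,0,-3],
    [0,0,-1.5],
    [3.19,-1.02,0],
    [4.3,-1.36,0],
    [4.3,-1.36,0],
    [4.3,-1.36,0],
    [4.3,-1.36,0],
    [4.3,-1.36,0],
    [4.3,-1.36,0],
    [2.9,-1.02,0],
    [0,0,0],
    [0,0,0],
    [0,0,1.5],
    [0,0,1.5]
  ],
  "gripper": [0.5,0.5,0.5,0.5,0.5,0.5,0.5,0.5,0.5,0.5,0.5,0.5,0.5,0.5,0.5,0.5,0.5]
}}

```text
time_s: 7.7
tool_pos: [0.556, 0.182, 0.1106]
tool_rot: [180.0, 0.0, 74.5]
force: [0.4, 0.6, -2.5]
grip_width: 0.0131
grasp_force: 40.0
```

Run:
```python
from h import *
for i in range(5): cam('wrist')
p=cam('wrist'); s=telemetry.get_obs(); print(s['time_s'],s['tool_pos'],s['tool_rot'],s['force'],s['grip_width']); im=p['pixels']
np.save('w3.npy',p,allow_pickle=True)
x0,y0=200,20
o=cv2.resize(im[y0:y0+150,x0:x0+170,::-1],None,fx=4,fy=4,interpolation=cv2.INTER_CUBIC)
for c in range(x0,x0+170,10): cv2.putText(o,str(c),((c-x0)*4,8),0,.3,(0,0,255),1);cv2.line(o,((c-x0)*4,8),((c-x0)*4,14),(0,0,255),1)
for r in range(y0,y0+150,10): cv2.putText(o,str(r),(0,(r-y0)*4+4),0,.3,(0,0,255),1)
cv2.imwrite('pics/w3.png',o)
```

```text
8.0 [0.55602056 0.18352082 0.11173896] [ 1.79977143e+02 -1.22083871e-02  7.45984159e+01] [ 0.04545797 -0.16028767 -2.11356187] 0.013799564137772658
```

View pics/w3.png

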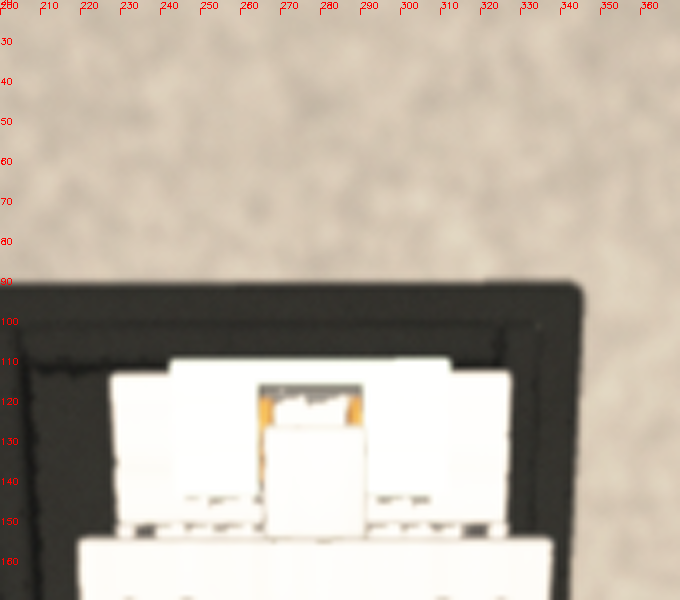

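The +y ear (columns 266–290.7, centre 278.3) sits almost over the slot (264.7–290.5, centre 277.6). That puts it 0.5 mm too far right and about 3 mm short in +y; the yaw is aligned. I'll correct both and descend in small steps.

Call:
{"op": "drive_tool", "data": {
  "angular": [
    [0,0,0],
    [0,0,0],
    [0,0,0],
    [0,0,0],
    [0,0,0],
    [0,0,0],
    [0,0,0],
    [0,0,0],
    [0,0,0],
    [0,0,0]
  ],
  "delta_pos": [
    [0.15,-0.05,0],
    [0.15,0,0],
    [0,0,0],
    [0,0,0.6],
    [0,0,0.6],
    [0,0,0.5],
    [0,0,0.3],
    [0,0,0.3],
    [0,0,0.2],
    [0,0,0]
  ],
  "gripper": [0.5,0.5,0.5,0.5,0.5,0.5,0.5,0.5,0.5,0.5]
}}

```text
time_s: 9.0
tool_pos: [0.5559, 0.1868, 0.0863]
tool_rot: [-180.0, 0.0, 74.6]
force: [1.2, 0.5, -2.3]
grip_width: 0.0143
grasp_force: 40.0
```

The ears are 3 mm below the cheek tops with no contact force, so they are in the slots. Next I press past the rolls.

Call:
{"op": "drive_tool", "data": {
  "angular": [
    [0,0,0],
    [0,0,0],
    [0,0,0],
    [0,0,0],
    [0,0,0]
  ],
  "delta_pos": [
    [0,0,0.15],
    [0,0,0.15],
    [0,0,0.15],
    [0,0,0.15],
    [0,0,0]
  ],
  "gripper": [0.5,0.5,0.5,0.5,0.5]
}}

```text
time_s: 9.5
tool_pos: [0.556, 0.1869, 0.0804]
tool_rot: [-180.0, 0.0, 74.6]
force: [0.9, 0.4, -2.8]
grip_width: 0.0138
grasp_force: 40.0
```

Call:
{"op": "drive_tool", "data": {
  "angular": [
    [0,0,0],
    [0,0,0],
    [0,0,0],
    [0,0,0]
  ],
  "delta_pos": [
    [0,0,0.1],
    [0,0,0.1],
    [0,0,0.1],
    [0,0,0]
  ],
  "gripper": [0.5,0.5,0.5,0.5]
}}

```text
time_s: 9.9
tool_pos: [0.5565, 0.187, 0.0786]
tool_rot: [180.0, -0.0, 74.6]
force: [-1.4, -1.4, 4.4]
grip_width: 0.014
grasp_force: 40.0
```

Call:
{"op": "drive_tool", "data": {
  "angular": [
    [0,0,0],
    [0,0,0],
    [0,0,0],
    [0,0,0]
  ],
  "delta_pos": [
    [0,0,0.1],
    [0,0,0.1],
    [0,0,0],
    [0,0,0]
  ],
  "gripper": [0.5,0.5,0.5,0.5]
}}

```text
time_s: 10.3
tool_pos: [0.5569, 0.1871, 0.0773]
tool_rot: [179.9, -0.1, 74.6]
force: [-2.5, -0.5, 8.6]
grip_width: 0.0139
grasp_force: 40.0
```

Call:
{"op": "drive_tool", "data": {
  "angular": [
    [0,0,0],
    [0,0,0],
    [0,0,0]
  ],
  "delta_pos": [
    [0,0,0.1],
    [0,0,0.05],
    [0,0,0]
  ],
  "gripper": [0.5,0.5,0.5]
}}

```text
time_s: 10.6
tool_pos: [0.5566, 0.1873, 0.0749]
tool_rot: [179.9, -0.1, 74.6]
force: [-0.1, 0.1, 4.3]
grip_width: 0.0139
grasp_force: 40.0
```

Call:
{"op": "drive_tool", "data": {
  "angular": [
    [0,0,0],
    [0,0,0],
    [0,0,0],
    [0,0,0],
    [0,0,0]
  ],
  "delta_pos": [
    [0,0,0.1],
    [0,0,0.1],
    [0,0,0.1],
    [0,0,0.1],
    [0,0,0]
  ],
  "gripper": [0.5,0.5,0.5,0.5,0.5]
}}

```text
time_s: 11.1
tool_pos: [0.5562, 0.1872, 0.07]
tool_rot: [180.0, -0.0, 74.7]
force: [0.6, 1.7, 4.4]
grip_width: 0.0135
grasp_force: 40.0
```

Call:
{"op": "drive_tool", "data": {
  "angular": [
    [0,0,0],
    [0,0,0],
    [0,0,0],
    [0,0,0]
  ],
  "delta_pos": [
    [0,0,0.1],
    [0,0,0.1],
    [0,0,0.1],
    [0,0,0]
  ],
  "gripper": [0.5,0.5,0.5,0.5]
}}

```text
time_s: 11.5
tool_pos: [0.556, 0.1869, 0.0668]
tool_rot: [180.0, 0.0, 74.6]
force: [1.1, 1.3, 2.4]
grip_width: 0.0136
grasp_force: 40.0
```

Call:
{"op": "drive_tool", "data": {
  "angular": [
    [0,0,0],
    [0,0,0],
    [0,0,0],
    [0,0,0]
  ],
  "delta_pos": [
    [0,0,0.1],
    [0,0,0.1],
    [0,0,0],
    [0,0,0]
  ],
  "gripper": [0.5,0.5,0.5,0.5]
}}

```text
time_s: 11.9
tool_pos: [0.5559, 0.1867, 0.0649]
tool_rot: [-180.0, 0.0, 74.6]
force: [0.5, 1.5, 2.0]
grip_width: 0.0138
grasp_force: 40.0
```

Call:
{"op": "drive_tool", "data": {
  "angular": [
    [0,0,0],
    [0,0,0],
    [0,0,0],
    [0,0,0]
  ],
  "delta_pos": [
    [0,0,0.1],
    [0,0,0.1],
    [0,0,0],
    [0,0,0]
  ],
  "gripper": [0.5,0.5,0.5,0.5]
}}

```text
time_s: 12.3
tool_pos: [0.5561, 0.1868, 0.0641]
tool_rot: [-180.0, -0.0, 74.6]
force: [-1.0, -1.4, 8.9]
grip_width: 0.0137
grasp_force: 40.0
```

Call:
{"op": "drive_tool", "data": {
  "angular": [
    [0,0,0],
    [0,0,0],
    [0,0,0]
  ],
  "delta_pos": [
    [0,0,0.1],
    [0,0,0],
    [0,0,0]
  ],
  "gripper": [0.5,0.5,0.5]
}}

```text
time_s: 12.6
tool_pos: [0.5561, 0.1868, 0.0636]
tool_rot: [-180.0, -0.0, 74.6]
force: [-2.6, -1.2, 12.9]
grip_width: 0.0138
grasp_force: 40.0
```

The last step moved 0.5 mm for 4 N. That is exactly the box feet's compliance, so the plate is on the hard stop. I'll relieve the load, release, and retreat straight up.

Call:
{"op": "drive_tool", "data": {
  "angular": [
    [0,0,0],
    [0,0,0],
    [0,0,0],
    [0,0,0],
    [0,0,0],
    [0,0,0],
    [0,0,0],
    [0,0,0]
  ],
  "delta_pos": [
    [0,0,-0.1],
    [0,0,-0.1],
    [0,0,0],
    [0,0,0],
    [0,0,0],
    [0,0,0],
    [0,0,0],
    [0,0,0]
  ],
  "gripper": [0.5,0.5,0.5,3.5,3.5,3.5,3.5,3.5]
}}

```text
time_s: 13.4
tool_pos: [0.5558, 0.1869, 0.0638]
tool_rot: [-180.0, 0.0, 74.6]
force: [-0.2, -0.7, -0.5]
grip_width: 0.0346
grasp_force: 0.0
```

Call:
{"op": "drive_tool", "data": {
  "angular": [
    [0,0,0],
    [0,0,0],
    [0,0,0],
    [0,0,0],
    [0,0,0],
    [0,0,0],
    [0,0,0],
    [0,0,0],
    [0,0,0]
  ],
  "delta_pos": [
    [0,0,-1],
    [0,0,-2],
    [0,0,-3],
    [0,0,-3],
    [0,0,-3],
    [0,0,-3],
    [0,0,-2],
    [0,0,0],
    [0,0,0]
  ],
  "gripper": [3.5,3.5,3.5,3.5,3.5,3.5,3.5,3.5,3.5]
}}

```text
time_s: 14.3
tool_pos: [0.556, 0.1869, 0.2345]
tool_rot: [180.0, -0.0, 74.6]
force: [0.2, -0.3, -1.1]
grip_width: 0.0352
grasp_force: 0.0
```

Run:
```python
from h import *
cam('wrist')
p=cam('wrist'); q=cam('scene'); im=p['pixels']; s=telemetry.get_obs(); print(s['time_s'],s['tool_pos'],s['force'])
o1=cv2.resize(im[90:270,210:340,::-1],(400,554)); o2=cv2.resize(q['pixels'][215:290,340:450,::-1],(400,273))
o=np.zeros((554,800,3),np.uint8); o[:,:400]=o1; o[:273,400:]=o2
cv2.imwrite('pics/end.png',o)
```

```text
14.45 [0.55516867 0.18667486 0.23265123] [-0.54158989  0.50390585 -0.30734145]
```

View pics/end.png

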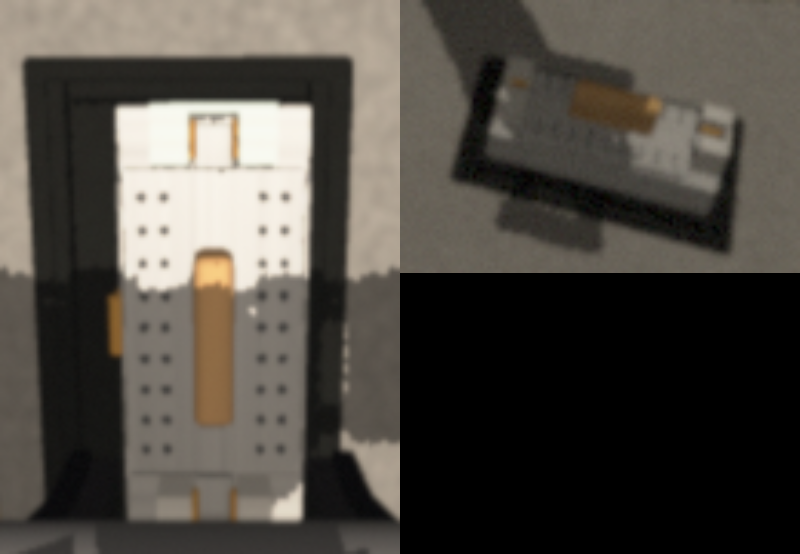

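The plate lies flat inside the box. Both ears are in their slots and the brass rolls show above them at both ends. I'm handing it in.

```bash
python3 -c "
from cell import env
print(env.sign_off())"
```

```text
the job is handed in; nothing more can be done
None
```

The steel grater plate is home and flat in the catch box, pressed in with at most about 15 N as read at the end of each step, then released and handed in at about 14.5 s; the jars, cup and mill were never approached.

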